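# Lay out a goldsmith's soldering place

## Robot

A 7-joint arm with a two-finger parallel gripper is mounted at the origin on the work surface. World frame = base frame: x ahead of the robot, y to its left, z up, the work surface at z = 0. Lengths are in mm, angles in rad, forces in N, time in s.
With the tool pointing down it reaches from about 425 to 800 mm from the base axis. Payload 8.3 kg.
Tool frame: the origin (TCP) lies on the mounting face of the last link; the fingertips stand 173 mm ahead of it and the grasp point (between the pads) lies 155 mm ahead of it; z points along the fingers, y is the line along which they close (so a half turn about z gives the same grasp; the last joint's range is limited). The gripper opens to 85 mm and grips with 20 to 120 N. Pads are 22 mm wide; open, the fingers measure 114 mm over their backs; the gripper's body (76 mm by 85 mm) begins 54 mm behind the grasp point. The pads swing forward as they close: fully open they stand 13 mm farther back than shut.
Start: joints at [-1.35, 0.383, 0.016, 1.37, -0.006, 1.388, -0.046], TCP at [174.964, 600.003, 404.679] pointing down, gripper open.
Joint ranges: [-2.95, 2.95], [-0.25, 2.06], [-1.52, 1.56], [0.18, 2.33], [-1.44, 4.58], [0.02, 2.06], [-3.01, 3.01]. Speed limits (rad/s): [2.39, 2.39, 3.01, 3.01, 3.14, 3.14, 3.14].

## Interface

Orientations are given as a 3x3 rotation matrix whose columns are the frame's x, y, z axes.
In Python, from bench import ctrl, optics, ticket gives the robot as it stands.
- The arm moves only by the tool send_rows, never from a script. Its argument "series" is one flat list of numbers, 6 for each row, row after row: the shift along the world's x, y, z in units of 30 mm (1.0 is 30 mm), then the turn, a rotation vector about the world's x, y, z in units of 5 degrees (1.0 is 5 degrees). In form: [tx, ty, tz, rx, ry, rz, tx, ty, tz, rx, ry, rz, ...]. A call has 1 to 8 rows; each row shifts and turns the commanded pose from where the row before left it; what a row does not reach is not made up. A row lasts 1/12 s, in which the tool goes at most 41.7 mm and 7.16 degrees, less where a joint would pass 70% of its speed; a pose out of reach is approached as far as the arm can. A call is refused whole if a number of a shift passes 1 or a number of a turn 1, either way. A call with a gripper value outside its range is refused whole. "jaw" is the closure in counts, from 0 (fully open) to 255 (shut), set as the call begins (left out, the last holds). The fingers move at their own pace and stop on an object; the grip force is fixed at half the most. Time passes only in rows, so rows that do not move let the fingers close. It gives the time, the measured TCP pose, the force, the opening and the grip force at its end, in the units of the state.
- ctrl.get_state(): the state, without advancing time (a new reading comes with each control period).
- optics.read_camera(name): name is "scene" or "top" or "wrist"; returns a dict with "pixels" (400x640x3 uint8, red, green, blue), "z_map" (400x640 float32, mm along the optical axis (not along the pixel's ray), 0 where there is no reading), "vfov" (degrees; the focal length in pixels is half the picture's height over the tangent of half this angle, whatever the lens; pixels are square), "cx", "cy" (the principal point, pixels), "position" and "attitude" of the camera in the world; the wrist camera has in their place "T_tool_cam" (4x4, takes a point from camera to tool coordinates, whose origin is the TCP and whose axes are the flange's). Camera axes: x right, y up, looking along -z (the intrinsics and any distortion apply to the point x, -y, -z); pixel columns grow to the right and rows downward; lengths in mm; the calibration is good to about 2 mm. A picture is of the moment at which its call begins: read the wrist's pose just before it.
- ticket.close_job(): hands the job in; it is judged then, once.
The state is a dict: "time": time; "joints": joint angles; "joint_velocities": joint speeds; "effort": joint torques, N m; "ee_pos": TCP position; "ee_rot": TCP orientation; "ft_force": force on the tool from outside, world axes, zero at the start; "ft_torque": the same for the moment, N m; "width": opening from 0.0 (shut) to 1.0 (fully open); "finger_force": force on a finger pad.
Only numpy, scipy, OpenCV 4.12 (cv2) and the standard library are available. Lean on these libraries where they do the work, as an engineer would, in place of code of your own. Each camera call takes 0.05 s, during which the arm holds its last target. There are 200 camera calls.

## Task

Lay out the soldering place in this order: first set the white firebrick flat on the middle of the round turntable, then lay the long charcoal block flat on the middle of the brick, its length along the brick's length. Next stand the copper quench pot on the bench midway between the turntable and the square steel bench block, centre to centre, and last stand the low porcelain flux dish on the bench straight behind the pot (on the side away from the robot, square to the line from turntable to bench block), leaving a gap of about 25 mm between pot and dish. Leave the short charcoal block and the jar where they are, and let go of everything.

Things in the scene. Friction and masses are not known exactly. Their poses are not given: they have to be found in the camera images.
- turntable: Round dark steel soldering turntable, fixed to the bench and locked (it does not turn). Flat top disc 130 mm in diameter, its upper face 25 mm above the bench. Origin at the centre of its underside, at bench height, z up. Its y axis runs along the line through the turntable and the bench block, which stands 360 mm from it on the left or the right, centre to centre; its x axis is square to that line and points away from the robot (within 0.1 rad of world x).
- anvil: Square steel bench block on a rubber pad, fixed: 80 x 80 mm (pad 84 x 84), upper face 28 mm above the bench. Origin at the centre of its underside at bench height, z up.
- brick: White firebrick, loose, 90 (x) x 55 (y) x 30 mm high (z), 0.1 to 0.2 kg. Starts lying flat on the bench. Origin at the centre of its underside; x is its length.
- charcoal: The long charcoal block, black, loose, 70 (x) x 40 (y) x 25 mm high (z), about 0.06 kg. Starts lying flat on the bench. Origin at the centre of its underside; x is its length.
- pot: Copper quench pot, empty, open at the top, loose: round, 56 mm in diameter at the foot, 60 mm at the rim, 48 mm high, wall 3 mm, about 0.16 kg. Starts upright on the bench. Origin at the centre of its underside, z up.
- dish: Low white porcelain flux dish, empty, open at the top, loose: round, 48 mm in diameter at the foot, 52 mm at the rim, 26 mm high, wall 4 mm, about 0.08 kg. Starts upright on the bench. Origin at the centre of its underside, z up.
- spare: The short charcoal block, black, loose, 40 x 40 x 25 mm high: a spare, to be left alone. Origin at the centre of its underside.
- jar: Closed amber glass jar with a black cap, loose, 52 mm in diameter, 70 mm high, to be left alone. Origin at the centre of its underside.
Mind the look-alikes: they are no part of the job. There is more than one size of the anvil; the job needs the larger. Leave any yellow look-alike of the pot alone.

How it is judged:
By the outcome, as a careful person would: the job done as asked, in the order asked, and still so for the second after the job is handed in, with the robot touching nothing.
It also fails if it takes over 120 s, if anything falls off the work surface, if the arm or the gripper's body presses on something with over 40 N, if the wrist force passes 120 N, or if a joint passes its speed limit or range.

## Working session

There is one attempt and no reset: what is moved stays moved. The work goes in short steps, Python scripts to look and compute and a tool call to move; the robot and the scene stay as the last step left them, time stands still between calls to the robot, and variables do not carry over. Pictures are saved under pics/ and viewed, at most 14 in all, crops included, and the job is handed in when it is done.

Besides the shell and the picture viewer there is one more tool, called after "Emit:" as a command line: name --argument value ..., lists and objects as JSON in quotes. send_rows: Moves the arm, as the interface text tells. Its arguments: {"type":"object","properties":{"series":{"type":"array","items":{"type":"number"}},"jaw":{"type":"number"}},"required":["series"]}

```bash
mkdir -p pics; ls; python3 - <<'E'
from bench import ctrl, optics
import cv2,numpy as np
s=ctrl.get_state();print({k:np.round(v,3).tolist() for k,v in s.items()})
for n in("scene","top"):
    c=optics.read_camera(n);cv2.imwrite(f"pics/{n}0.png",c["pixels"][:,:,::-1])
    np.savez(f"{n}0.npz",**c)
    print({k:v for k,v in c.items() if k not in("pixels","z_map")}, (c["z_map"]>0).mean())
E
```

```text
pics
{'time': 0.0, 'joints': [-1.35, 0.384, 0.016, 1.371, -0.006, 1.388, -0.047], 'joint_velocities': [-0.002, 0.001, -0.002, 0.001, 0.0, 0.001, 0.002], 'effort': [0.001, -62.76, 0.844, -37.183, 0.016, 0.014, -0.0], 'ee_pos': [174.917, 599.851, 403.668], 'ee_rot': [[-0.96, 0.28, -0.001], [0.28, 0.96, -0.002], [-0.0, -0.002, -1.0]], 'ft_force': [-0.574, 0.146, 1.35], 'ft_torque': [-0.044, 0.007, -0.031], 'finger_force': 0.0, 'width': 1.0}
{'vfov': 44.07058955351286, 'cx': 322.8343760507889, 'cy': 195.4102114561483, 'position': array([1390.72446625, -303.62643403,  939.49206239]), 'attitude': array([[ 0.33130789, -0.65917501,  0.67507287],
       [ 0.94348495,  0.22505281, -0.24328458],
       [ 0.00844007,  0.71752319,  0.69648348]])} 0.99621875
{'vfov': 45.98817239549492, 'cx': 315.10703167971263, 'cy': 209.53357856211463, 'position': array([ 405.47192659,  -11.00298078, 1396.59645118]), 'attitude': array([[-0.01987389,  0.99650957, -0.08107841],
       [-0.99967804, -0.02108546, -0.01411436],
       [-0.01577467,  0.0807718 ,  0.99660778]])} 0.9961015625
```

View pics/top0.png

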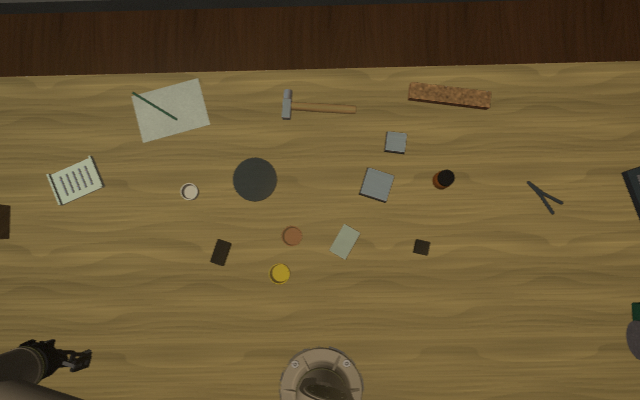

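View pics/scene0.png

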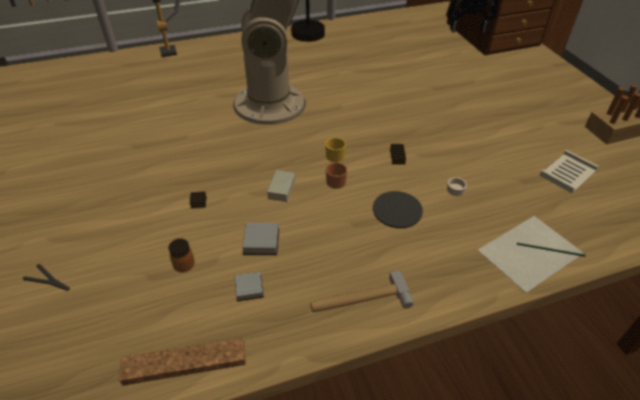

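The top view shows the turntable at (255,180), the large bench block (377,184) with a small look-alike at (396,142), and the brick at (345,241). The long charcoal is at (221,252), the spare at (422,247), the pot at (292,236) with the yellow look-alike at (280,273), the dish at (189,191) and the jar at (444,179). The scene view agrees.

```bash
cat > h.py <<'E'
import numpy as np, cv2
from bench import ctrl, optics
def cam(n):
    s=ctrl.get_state(); c=optics.read_camera(n)
    if "T_tool_cam" in c:
        T=np.eye(4);T[:3,:3]=s["ee_rot"];T[:3,3]=s["ee_pos"];T=T@c["T_tool_cam"]
        c["position"],c["attitude"]=T[:3,3],T[:3,:3]
    return c
def ray(c,uv,z):
    "pixels -> points on plane z"
    uv=np.atleast_2d(uv).astype(float); f=200/np.tan(np.radians(c["vfov"])/2)
    d=np.c_[(uv[:,0]-c["cx"])/f,-(uv[:,1]-c["cy"])/f,-np.ones(len(uv))]@np.array(c["attitude"]).T
    p=np.array(c["position"]); return p+d*((z-p[2])/d[:,2])[:,None]
def proj(c,p):
    f=200/np.tan(np.radians(c["vfov"])/2); q=(np.array(p)-c["position"])@np.array(c["attitude"])
    return [c["cx"]+f*q[0]/-q[2], c["cy"]-f*q[1]/-q[2]]
def points(c):
    "world xyz for every pixel from the depth map"
    f=200/np.tan(np.radians(c["vfov"])/2); v,u=np.mgrid[:400,:640]; z=c["z_map"]
    P=np.stack([(u-c["cx"])/f*z,-(v-c["cy"])/f*z,-z],-1)
    return P@np.array(c["attitude"]).T+c["position"]
def blob(c,uv,h,r=45,tol=7):
    "top face (height h) connected around pixel uv, from depth: rect on the plane z=h"
    P=points(c); m=(abs(P[...,2]-h)<tol)&(c["z_map"]>0)
    v,u=np.mgrid[:400,:640]; m&=(abs(u-uv[0])<r)&(abs(v-uv[1])<r)
    n,l,st,ce=cv2.connectedComponentsWithStats(m.astype(np.uint8))
    if n<2: return None
    k=1+np.argmax(st[1:,4]-5*np.hypot(*(ce[1:]-uv).T)); cs,_=cv2.findContours((l==k).astype(np.uint8),0,2)
    W=ray(c,max(cs,key=len)[:,0],h)[:,:2]
    (x,y),(w,hh),a=cv2.minAreaRect(W.astype(np.float32))
    e,_=cv2.minEnclosingCircle(W.astype(np.float32))
    if hh>w:w,hh,a=hh,w,a+90
    return dict(c=(round(x,1),round(y,1)),size=(round(w,1),round(hh,1)),ang=round(np.radians((a+90)%180-90),3),circ=np.round(e,1).tolist(),z=round(float(np.median(P[l==k][:,2])),1),n=int(st[k,4]))
E
python3 - <<'E'
from h import *
c=dict(np.load("top0.npz"))
P=points(c);print("bench z",[round(P[v,u,2],1) for u,v in((310,200),(200,300),(450,300))])
for n,uv,h,tol in [("tt",(255,180),25,10),("anvil",(377,184),28,10),("brick",(345,241),30,10),("char",(221,252),25,10),("pot",(292,236),48,15),("dish",(189,191),26,10),("spare",(422,247),25,10),("jar",(444,179),70,15),("yel",(280,273),48,15)]:
    print(n,blob(c,uv,h,25,tol),np.round(ray(c,uv,h)[0,:2]))
E
```

```text
bench z [np.float64(-0.6), np.float64(-0.1), np.float64(-3.0)]
tt {'c': (609.8, 185.0), 'size': (127.7, 126.8), 'ang': np.float64(-0.013), 'circ': [611.0, 184.1], 'z': 26.4, 'n': 1501} [608. 183.]
anvil {'c': (587.3, -174.2), 'size': (81.2, 80.1), 'ang': np.float64(-0.346), 'circ': [589.4, -175.3], 'z': 28.8, 'n': 758} [ 588. -174.]
brick {'c': (423.0, -75.3), 'size': (89.7, 54.8), 'ang': np.float64(-0.542), 'circ': [422.3, -75.5], 'z': 30.2, 'n': 593} [424. -76.]
char {'c': (398.7, 286.1), 'size': (69.6, 41.7), 'ang': np.float64(-0.33), 'circ': [399.1, 287.4], 'z': 26.1, 'n': 348} [399. 285.]
pot {'c': (442.1, 75.7), 'size': (57.3, 54.3), 'ang': np.float64(1.551), 'circ': [442.3, 76.5], 'z': 47.7, 'n': 76} [441.  76.]
dish {'c': (579.5, 376.6), 'size': (50.5, 47.3), 'ang': np.float64(1.549), 'circ': [578.9, 377.3], 'z': 26.0, 'n': 99} [579. 378.]
spare {'c': (402.3, -298.2), 'size': (41.1, 40.2), 'ang': np.float64(1.335), 'circ': [401.9, -298.4], 'z': 25.5, 'n': 201} [ 402. -298.]
jar {'c': (596.4, -364.1), 'size': (45.3, 42.8), 'ang': np.float64(1.548), 'circ': [596.4, -364.1], 'z': 69.7, 'n': 225} [ 592. -358.]
yel {'c': (336.4, 114.4), 'size': (57.0, 56.4), 'ang': np.float64(1.552), 'circ': [335.4, 114.1], 'z': 47.8, 'n': 88} [336. 112.]
```

Emit:
send_rows --series '[1, -1, 0, 0, 0, -0.5, 1, -1, 0, 0, 0, -0.5, 1, -1, 0, 0, 0, -0.5, 1, -1, 0, 0, 0, -0.5, 1, -1, 0, 0, 0, -0.5, 1, -1, 0, 0, 0, -0.5, 1, -1, 0, 0, 0, 0, 1, -1, 0, 0, 0, 0]'

```text
time: 0.77
ee_pos: [411.7, 362.5, 404.5]
ee_rot: [[-0.855, 0.519, -0.0], [0.519, 0.855, -0.0], [0.0, -0.0, -1.0]]
ft_force: [1.4, 1.1, -0.1]
width: 1.0
finger_force: 0.0
```

Emit:
send_rows --series '[0.4, -1, 0, 0, 0, 0, 0, -1, 0, 0, 0, 0, 0, -1, 0, 0, 0, 0, 0, -1, 0, 0, 0, 0, 0, -1, 0, 0, 0, 0, 0, -1, 0, 0, 0, 0, 0, -1, 0, 0, 0, 0, 0, -1, 0, 0, 0, 0]'

```text
time: 1.43
ee_pos: [422.3, 122.7, 404.4]
ee_rot: [[-0.855, 0.519, -0.001], [0.519, 0.855, -0.0], [0.001, -0.0, -1.0]]
ft_force: [1.3, 0.1, 0.2]
width: 1.0
finger_force: 0.0
```

Emit:
send_rows --series '[0, -1, 0, 0, 0, 0, 0, -1, 0, 0, 0, 0, 0, -1, 0, 0, 0, 0, 0, -1, 0, 0, 0, 0, 0, -1, 0, 0, 0, 0, 0, -1, 0, 0, 0, 0, 0, -0.5, 0, 0, 0, 0, 0, 0, 0, 0, 0, 0]'

```text
time: 2.1
ee_pos: [422.1, -74.6, 404.7]
ee_rot: [[-0.852, 0.524, 0.0], [0.524, 0.852, -0.0], [-0.0, -0.0, -1.0]]
ft_force: [0.3, -0.3, -0.2]
width: 1.004
finger_force: 0.0
```

```bash
python3 - <<'E'
from h import *
s=ctrl.get_state();print(np.round(s["joints"],3),s["ee_pos"])
c=cam("wrist");cv2.imwrite("pics/w1.png",c["pixels"][:,:,::-1])
p=proj(c,[423,-75.3,30]);print(p,blob(c,p,30,250))
E
```

```text
[-0.557 -0.085  0.628  1.89   0.052  1.32   1.075] [422.06363683 -74.59752538 404.70816152]
[np.float64(315.4229182912029), np.float64(166.66639200347825)] {'c': (420.8, -76.3), 'size': (90.0, 54.8), 'ang': np.float64(-0.543), 'circ': [421.0, -76.4], 'z': 30.7, 'n': 4733}
```

View pics/w1.png

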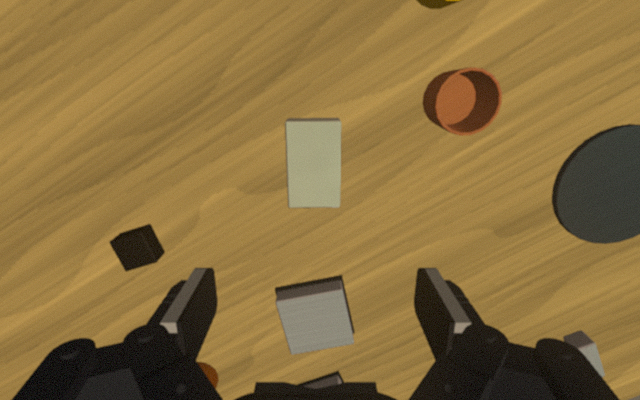

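The wrist view shows the brick at (314,163), squared up between the fingers. The top camera and the wrist camera agree within 2 mm.

Emit:
send_rows --series '[0, -0.04, -1, 0, 0, 0, 0, 0, -1, 0, 0, 0, 0, 0, -1, 0, 0, 0, 0, 0, -1, 0, 0, 0, 0, 0, -1, 0, 0, 0, 0, 0, -1, 0, 0, 0, 0, 0, 0, 0, 0, 0]'

```text
time: 2.73
ee_pos: [420.3, -70.1, 219.9]
ee_rot: [[-0.856, 0.517, -0.009], [0.517, 0.856, -0.001], [0.008, -0.005, -1.0]]
ft_force: [-1.3, -0.3, 0.1]
width: 0.999
finger_force: 0.0
```

Emit:
send_rows --series '[0, 0, 0, 0, 0, 0, 0, 0, 0, 0, 0, 0]'

```text
time: 2.9
ee_pos: [423.3, -71.4, 225.9]
ee_rot: [[-0.855, 0.518, 0.001], [0.518, 0.855, -0.0], [-0.001, 0.0, -1.0]]
ft_force: [0.4, 0.1, 0.9]
width: 1.003
finger_force: 0.0
```

```bash
python3 - <<'E'
from h import *
s=ctrl.get_state();print(np.round(s["joints"],3),s["ee_pos"],np.round(s["ee_rot"],3))
E
```

```text
[-0.511  0.169  0.658  2.122 -0.133  0.889  1.25 ] [423.31472089 -71.44255737 225.89014249] [[-0.855  0.518  0.001]
 [ 0.518  0.855 -0.   ]
 [-0.001  0.    -1.   ]]
```

Emit:
send_rows --series '[-0.05, -0.15, -0.5, 0, 0, 0, 0, 0, -0.5, 0, 0, 0, 0, 0, -0.4, 0, 0, 0, 0, 0, -0.2, 0, 0, 0, 0, 0, 0, 0, 0, 0, 0, 0, 0, 0, 0, 0]'

```text
time: 3.4
ee_pos: [421.9, -76.3, 177.9]
ee_rot: [[-0.855, 0.519, 0.002], [0.519, 0.855, 0.0], [-0.001, 0.001, -1.0]]
ft_force: [-0.4, 0.4, -0.1]
width: 0.996
finger_force: 0.0
```

Good. Close on the brick.

Emit:
send_rows --series '[0, 0, 0, 0, 0, 0, 0, 0, 0, 0, 0, 0, 0, 0, 0, 0, 0, 0, 0, 0, 0, 0, 0, 0, 0, 0, 0, 0, 0, 0, 0, 0, 0, 0, 0, 0, 0, 0, 0, 0, 0, 0, 0, 0, 0, 0, 0, 0]' --jaw 255

```text
time: 4.07
ee_pos: [421.7, -76.4, 177.7]
ee_rot: [[-0.855, 0.519, 0.001], [0.519, 0.855, 0.001], [-0.001, 0.001, -1.0]]
ft_force: [-3.1, 0.7, 10.0]
width: 0.628
finger_force: 62.6
```

Emit:
send_rows --series '[0, 0, 0.2, 0, 0, 0, 0, 0, 0.4, 0, 0, 0, 0, 0, 0.7, 0, 0, 0, 0, 0, 0.7, 0, 0, 0, 0.3, 0.3, 0.7, 0, 0, 0, 0.5, 0.5, 0.6, 0, 0, 0, 0, 0, 0, 0, 0, 0, 0, 0, 0, 0, 0, 0]'

```text
time: 4.73
ee_pos: [445.9, -51.7, 276.9]
ee_rot: [[-0.856, 0.517, 0.002], [0.517, 0.856, 0.0], [-0.002, 0.001, -1.0]]
ft_force: [-0.6, -0.0, -1.2]
width: 0.631
finger_force: 64.0
```

Emit:
send_rows --series '[0.4, 1, 0.2, 0, 0, 0, 0.4, 1, 0, 0, 0, 0, 0.4, 1, 0, 0, 0, 0, 0.4, 1, 0, 0, 0, 0, 0.4, 1, 0, 0, 0, 0, 0.4, 0.5, 0, 0, 0, 0, 0, 0, 0, 0, 0, 0, 0, 0, 0, 0, 0, 0]'

```text
time: 5.4
ee_pos: [516.8, 112.7, 280.5]
ee_rot: [[-0.855, 0.518, -0.002], [0.518, 0.855, -0.002], [0.001, -0.003, -1.0]]
ft_force: [-0.4, -1.3, -1.0]
width: 0.631
finger_force: 63.9
```

```bash
python3 - <<'E'
from h import *
c=dict(np.load("scene0.npz"))
for n,xy,h in [("tt",(610,185),25),("anvil",(587,-174),28),("brick",(423,-75),30),("char",(399,286),25),("pot",(442,76),48),("dish",(579,377),26)]:
    print(n,blob(c,proj(c,[*xy,h]),h,35,10))
c=cam("wrist");cv2.imwrite("pics/w2.png",c["pixels"][:,:,::-1]);print(ctrl.get_state()["ee_pos"])
p=proj(c,[610,185,25]);print(p,blob(c,p,25,300))
E
```

```text
tt {'c': (613.3, 180.6), 'size': (133.6, 129.4), 'ang': np.float64(-0.329), 'circ': [613.3, 181.0], 'z': 26.1, 'n': 1494}
anvil {'c': (593.5, -178.2), 'size': (90.5, 81.1), 'ang': np.float64(-0.338), 'circ': [591.3, -177.7], 'z': 29.0, 'n': 912}
brick {'c': (428.6, -79.0), 'size': (103.3, 58.2), 'ang': np.float64(-0.539), 'circ': [428.7, -79.5], 'z': 30.9, 'n': 533}
char {'c': (404.0, 282.1), 'size': (78.9, 42.0), 'ang': np.float64(-0.341), 'circ': [404.1, 284.3], 'z': 25.4, 'n': 247}
pot {'c': (447.1, 72.7), 'size': (66.1, 57.9), 'ang': np.float64(-0.328), 'circ': [446.0, 72.3], 'z': 45.7, 'n': 163}
dish {'c': (583.0, 372.5), 'size': (62.9, 48.4), 'ang': np.float64(-0.542), 'circ': [584.3, 374.5], 'z': 23.5, 'n': 152}
[516.59043365 111.46730394 280.70098748]
[np.float64(468.0342546971498), np.float64(262.24312536598245)] {'c': (606.9, 194.8), 'size': (132.4, 105.2), 'ang': np.float64(0.131), 'circ': [608.5, 182.5], 'z': 25.5, 'n': 19002}
```

View pics/w2.png

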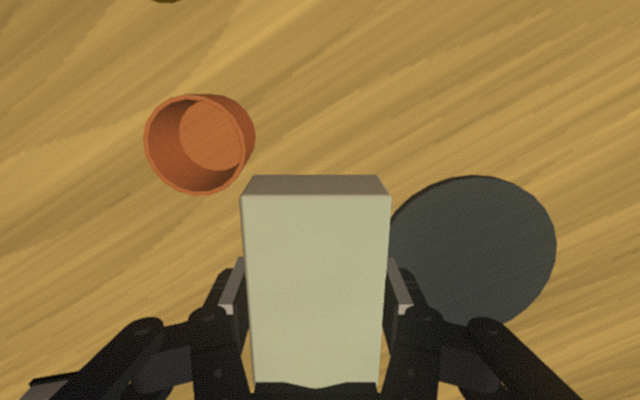

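The wrist view shows the brick held square at (315,290) with its near edge at row 195, and the turntable partly hidden at (475,250). I will fit the circle from this view.

```bash
cat >> h.py <<'E'
from scipy.optimize import least_squares
def circ(c,xy,h,R,tol=7,it=0.7):
    "centre of a disc/rim of radius R at height h: robust fit to depth-mask outline"
    P=points(c); m=(abs(P[...,2]-h)<tol)&(c["z_map"]>0)&(np.hypot(P[...,0]-xy[0],P[...,1]-xy[1])<R+15)
    cs,_=cv2.findContours(m.astype(np.uint8),0,1); q=np.vstack([k[:,0] for k in cs if len(k)>15])
    q=q[(q>2).all(1)&(q[:,0]<637)&(q[:,1]<397)]; W=ray(c,q,h)[:,:2]
    r=least_squares(lambda p:np.hypot(*(W-p).T)-R,xy,loss="soft_l1",f_scale=it)
    res=abs(np.hypot(*(W-r.x).T)-R); return np.round(r.x,1),len(W),int((res<1.5).sum())
E
python3 - <<'E'
from h import *
s=ctrl.get_state();c=cam("wrist")
print("tt wrist",circ(c,(610,184),25,65))
print("tt top",circ(dict(np.load("top0.npz")),(610,184),25,65)); print("tt scene",circ(dict(np.load("scene0.npz")),(610,184),25,65))
P=points(c);L=(P-s["ee_pos"])@np.array(s["ee_rot"])
print("bench",np.median(P[60:90,350:500,2]))
m=(c["z_map"]>0)&(abs(L[...,1])<40)&(L[...,2]>135)&(L[...,2]<160)&(L[...,0]>-20)
print("brick top L z",np.median(L[240:320,300:330,2]), "y range",np.percentile(L[m][:,1],[1,99]),"x end",np.percentile(L[m][:,0],[1,99]))
for v in(205,230,260):
    r=[u for u in range(200,440) if abs(L[v,u,2]-np.median(L[240:320,300:330,2]))<3];print(v,L[v,r[0],:2],L[v,r[-1],:2])
r=[v for v in range(160,300) if abs(L[v,315,2]-np.median(L[240:320,300:330,2]))<3];print(r[0],L[r[0],315])
E
```

```text
tt wrist (array([607.9, 184.2]), 469, 200)
tt top (array([611.1, 184.1]), 123, 57)
tt scene (array([612.7, 181.1]), 124, 87)
bench 0.7032457867885284
brick top L z 147.1801286105116 y range [-37.11410165  37.08741912] x end [-19.07729972  45.12952338]
205 [ 40.82294536 -27.19189623] [40.41985959 27.46399188]
230 [ 30.88947564 -27.18581166] [31.16185819 27.08226893]
260 [ 18.47101512 -27.23053672] [18.32608974 27.34747653]
193 [ 44.90447228  -0.18653311 150.00427015]
```

Emit:
send_rows --series '[0.6, 0.5, 0, 0, 0, 0, 0.8, 0.6, 0, 0, 0, 0, 0.8, 0.6, 0, 0, 0, 0, 0.6, 0.5, -0.4, 0, 0, 0, 0.3, 0.22, -0.6, 0, 0, 0, 0, 0, -0.5, 0, 0, 0, 0, 0, 0, 0, 0, 0, 0, 0, 0, 0, 0, 0]'

```text
time: 6.17
ee_pos: [609.6, 183.3, 235.9]
ee_rot: [[-0.854, 0.521, -0.003], [0.521, 0.854, -0.002], [0.001, -0.003, -1.0]]
ft_force: [-0.7, 0.1, -0.4]
width: 0.634
finger_force: 63.9
```

Emit:
send_rows --series '[0, 0.02, -0.4, 0, 0, 0, 0, 0, -0.3, 0, 0, 0, 0, 0, -0.2, 0, 0, 0, 0, 0, -0.1, 0, 0, 0, 0, 0, -0.05, 0, 0, 0, 0, 0, 0, 0, 0, 0, 0, 0, 0, 0, 0, 0, 0, 0, 0, 0, 0, 0]'

```text
time: 6.83
ee_pos: [610.4, 185.8, 205.6]
ee_rot: [[-0.855, 0.519, 0.001], [0.519, 0.855, 0.0], [-0.0, 0.0, -1.0]]
ft_force: [0.2, -0.5, -1.0]
width: 0.628
finger_force: 63.9
```

Emit:
send_rows --series '[-0.03, -0.06, -0.06, 0, 0, 0, 0, 0, -0.03, 0, 0, 0, 0, 0, 0, 0, 0, 0, 0, 0, 0, 0, 0, 0]'

```text
time: 7.17
ee_pos: [609.3, 183.7, 202.9]
ee_rot: [[-0.855, 0.519, 0.0], [0.519, 0.855, -0.0], [-0.0, 0.0, -1.0]]
ft_force: [-1.7, -1.0, 3.9]
width: 0.63
finger_force: 64.5
```

Contact (about 4 N). Release and rise.

Emit:
send_rows --series '[0, 0, 0, 0, 0, 0, 0, 0, 0, 0, 0, 0, 0, 0, 0, 0, 0, 0, 0, 0, 0, 0, 0, 0, 0, 0, 0, 0, 0, 0, 0, 0, 0, 0, 0, 0]' --jaw 0

```text
time: 7.67
ee_pos: [609.3, 184.1, 202.4]
ee_rot: [[-0.855, 0.519, -0.0], [0.519, 0.855, -0.0], [0.0, -0.0, -1.0]]
ft_force: [0.5, -0.1, 0.4]
width: 0.998
finger_force: 0.0
```

Emit:
send_rows --series '[0, 0, 0.3, 0, 0, 0, 0, 0, 0.6, 0, 0, 0, 0, 0, 1, 0, 0, 0, 0, 0, 1, 0, 0, 0, 0, 0, 1, 0, 0, 0, -0.5, 0.5, 1, 0, 0, -0.5, -1, 0.7, 0.2, 0, 0, 0, -1, 0.7, 0, 0, 0, 0]'

```text
time: 8.33
ee_pos: [534.9, 240.3, 359.4]
ee_rot: [[-0.829, 0.559, 0.006], [0.559, 0.829, 0.003], [-0.003, 0.005, -1.0]]
ft_force: [0.1, 1.7, -0.7]
width: 1.002
finger_force: 0.0
```

Emit:
send_rows --series '[-0.7, 0.3, 0, 0, 0, 0.6, -0.8, 0.3, 0, 0, 0, 0.6, -0.8, 0.3, 0, 0, 0, 0.6, -0.8, 0.3, 0, 0, 0, 0.6, -0.8, 0.2, 0, 0, 0, 0.6, -0.5, 0.1, 0, 0, 0, 0, 0, 0, 0, 0, 0, 0, 0, 0, 0, 0, 0, 0]'

```text
time: 9.0
ee_pos: [401.8, 286.1, 356.4]
ee_rot: [[-0.947, 0.32, 0.001], [0.32, 0.947, 0.001], [-0.0, 0.001, -1.0]]
ft_force: [0.5, -0.5, 1.2]
width: 0.998
finger_force: 0.0
```

```bash
python3 - <<'E'
from h import *
s=ctrl.get_state();print(np.round(s["joints"],2),s["ee_pos"],np.arctan2(s["ee_rot"][1][1],s["ee_rot"][0][1]))
c=cam("wrist");cv2.imwrite("pics/w3.png",c["pixels"][:,:,::-1])
p=proj(c,[399,286,25]);print(p,blob(c,p,25,90))
c=cam("top");cv2.imwrite("pics/t3.png",c["pixels"][:,:,::-1]);p=proj(c,[609,184,55]);print(p,blob(c,p,55,25))
E
```

```text
[-1.07  0.13  0.42  1.81 -0.06  1.21  0.62] [401.84896136 286.14503163 356.35440045] 1.2446254105969068
[np.float64(313.7263806444066), np.float64(174.38464853683132)] {'c': (396.6, 286.5), 'size': (70.5, 39.8), 'ang': np.float64(-0.339), 'circ': [396.7, 286.3], 'z': 25.6, 'n': 3456}
[np.float64(253.31503555044713), np.float64(178.14001650212577)] {'c': (610.2, 184.4), 'size': (90.0, 55.9), 'ang': np.float64(-0.549), 'circ': [611.0, 185.0], 'z': 55.9, 'n': 590}
```

View pics/w3.png

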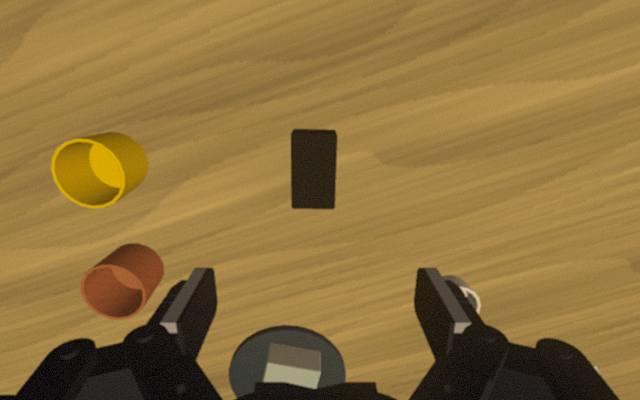

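The wrist view shows the charcoal at (314,169), square to the fingers, and the brick on the turntable at (292,360).

Emit:
send_rows --series '[-0.14, 0, -0.6, 0, 0, 0, 0, 0, -0.8, 0, 0, 0, 0, 0, -0.8, 0, 0, 0, 0, 0, -0.8, 0, 0, 0, 0, 0, -0.7, 0, 0, 0, 0, 0, -0.5, 0, 0, 0, 0, 0, 0, 0, 0, 0, 0, 0, 0, 0, 0, 0]'

```text
time: 9.77
ee_pos: [398.8, 285.3, 229.2]
ee_rot: [[-0.946, 0.323, -0.001], [0.323, 0.946, -0.002], [0.0, -0.002, -1.0]]
ft_force: [0.5, 0.5, 0.1]
width: 0.999
finger_force: 0.0
```

Emit:
send_rows --series '[-0.04, 0.03, -0.5, 0, 0, 0, 0, 0, -0.5, 0, 0, 0, 0, 0, -0.4, 0, 0, 0, 0, 0, -0.23, 0, 0, 0, 0, 0, -0.1, 0, 0, 0, 0, 0, 0, 0, 0, 0, 0, 0, 0, 0, 0, 0]'

```text
time: 10.35
ee_pos: [397.4, 287.1, 178.5]
ee_rot: [[-0.947, 0.322, 0.001], [0.322, 0.947, 0.001], [-0.001, 0.001, -1.0]]
ft_force: [0.1, -0.0, 1.3]
width: 1.002
finger_force: 0.0
```

Emit:
send_rows --series '[0, 0, 0, 0, 0, 0, 0, 0, 0, 0, 0, 0, 0, 0, 0, 0, 0, 0, 0, 0, 0, 0, 0, 0, 0, 0, 0, 0, 0, 0, 0, 0, 0, 0, 0, 0, 0, 0, 0, 0, 0, 0, 0, 0, 0, 0, 0, 0]' --jaw 255

```text
time: 11.02
ee_pos: [397.2, 287.1, 178.2]
ee_rot: [[-0.947, 0.322, 0.001], [0.322, 0.947, 0.001], [-0.0, 0.001, -1.0]]
ft_force: [-0.7, -0.4, 5.6]
width: 0.455
finger_force: 61.1
```

Emit:
send_rows --series '[0, 0, 0.3, 0, 0, 0, 0, 0, 0.6, 0, 0, 0, 0, 0, 0.8, 0, 0, -0.5, 0, 0, 0.9, 0, 0, -0.5, 0, 0, 0.9, 0, 0, -0.5, 0.5, -0.2, 0.5, 0, 0, -0.5, 0.6, -0.3, 0, 0, 0, -0.5, 0, 0, 0, 0, 0, 0]'

```text
time: 11.68
ee_pos: [432.7, 269.9, 299.7]
ee_rot: [[-0.852, 0.524, 0.004], [0.524, 0.852, 0.001], [-0.003, 0.003, -1.0]]
ft_force: [-0.5, -0.9, 0.3]
width: 0.455
finger_force: 60.4
```

```bash
cat >> h.py <<'E'
def held(zt):
    "extent in tool frame of the held block's upper face (tool z about zt)"
    s=ctrl.get_state();c=cam("wrist");L=(points(c)-s["ee_pos"])@np.array(s["ee_rot"])
    m=(c["z_map"]>0)&(abs(L[...,2]-zt)<6)&(abs(L[...,1])<60)&(abs(L[...,0])<70)
    v,u=np.nonzero(m);k=L[m]; print("ee",np.round(s["ee_pos"],1),"jaw",np.arctan2(s["ee_rot"][1][1],s["ee_rot"][0][1]).round(4))
    print("x max by y:",[ (y,np.percentile(k[abs(k[:,1]-y)<3][:,0],98).round(1)) for y in(-12,0,12)],"z",np.median(k[:,2]).round(1)); return c
E
python3 -c "
from h import *
c=held(154)"
```

```text
ee [432.7 269.9 299.7] jaw 1.0192
x max by y: [(-12, np.float64(34.6)), (0, np.float64(34.5)), (12, np.float64(34.5))] z 152.7
```

Emit:
send_rows --series '[0.8, -0.4, 0, 0, 0, 0, 1, -0.48, 0, 0, 0, 0, 1, -0.48, 0, 0, 0, 0, 1, -0.48, 0, 0, 0, 0, 1, -0.48, 0, 0, 0, 0, 0.7, -0.34, -0.3, 0, 0, 0, 0.4, -0.2, -0.6, 0, 0, 0, 0, 0, 0, 0, 0, 0]'

```text
time: 12.4
ee_pos: [607.4, 183.6, 266.7]
ee_rot: [[-0.853, 0.521, -0.004], [0.521, 0.853, -0.004], [0.002, -0.006, -1.0]]
ft_force: [-1.4, -0.3, -1.3]
width: 0.456
finger_force: 60.4
```

Emit:
send_rows --series '[0, 0, -0.3, 0, 0, 0, 0, 0, 0, 0, 0, 0, 0, 0, 0, 0, 0, 0]'

```text
time: 12.65
ee_pos: [605.8, 187.3, 261.2]
ee_rot: [[-0.856, 0.517, -0.002], [0.517, 0.856, 0.0], [0.002, -0.001, -1.0]]
ft_force: [-0.7, 0.6, -0.3]
width: 0.452
finger_force: 60.4
```

Emit:
send_rows --series '[0.12, -0.11, -0.3, 0, 0, 0, 0, 0, -0.3, 0, 0, 0, 0, 0, -0.2, 0, 0, 0, 0, 0, -0.07, 0, 0, 0, 0, 0, 0, 0, 0, 0, 0, 0, 0, 0, 0, 0, 0, 0, 0, 0, 0, 0]'

```text
time: 13.23
ee_pos: [610.6, 182.8, 235.8]
ee_rot: [[-0.855, 0.519, 0.0], [0.519, 0.855, 0.0], [-0.0, 0.0, -1.0]]
ft_force: [-0.2, 0.2, -0.9]
width: 0.457
finger_force: 60.4
```

Emit:
send_rows --series '[-0.04, 0.04, -0.05, 0, 0, 0, 0, 0, -0.04, 0, 0, 0, 0, 0, 0, 0, 0, 0, 0, 0, 0, 0, 0, 0]'

```text
time: 13.57
ee_pos: [609.3, 184.3, 233.3]
ee_rot: [[-0.855, 0.519, 0.0], [0.519, 0.855, 0.001], [-0.0, 0.001, -1.0]]
ft_force: [-1.6, 1.4, 3.8]
width: 0.452
finger_force: 60.8
```

Emit:
send_rows --series '[0, 0, 0, 0, 0, 0, 0, 0, 0, 0, 0, 0, 0, 0, 0, 0, 0, 0, 0, 0, 0, 0, 0, 0, 0, 0, 0, 0, 0, 0, 0, 0, 0, 0, 0, 0]' --jaw 0

```text
time: 14.07
ee_pos: [609.3, 184.0, 232.7]
ee_rot: [[-0.855, 0.519, -0.0], [0.519, 0.855, -0.0], [0.0, -0.0, -1.0]]
ft_force: [0.1, -0.6, 0.2]
width: 1.0
finger_force: 0.0
```

Emit:
send_rows --series '[0, 0, 0.3, 0, 0, 0, 0, 0, 0.6, 0, 0, 0, 0, 0, 0.8, 0, 0, 0, 0, 0, 1, 0, 0, 0, 0, 0, 1, 0, 0, 0, -0.6, -0.4, 0.5, 0, 0, 0, -1, -0.7, 0, 0, 0, 0, -1, -0.7, 0, 0, 0, 0]'

```text
time: 14.73
ee_pos: [531.0, 129.6, 360.5]
ee_rot: [[-0.855, 0.518, 0.003], [0.518, 0.855, 0.001], [-0.002, 0.002, -1.0]]
ft_force: [-0.3, -1.0, 1.0]
width: 1.002
finger_force: 0.0
```

Emit:
send_rows --series '[-1, -0.6, 0, 0, 0, 0, -1, -0.6, 0, 0, 0, 0, -0.6, -0.4, 0, 0, 0, 0, -0.4, -0.2, 0, 0, 0, 0, 0, 0, 0, 0, 0, 0, 0, 0, 0, 0, 0, 0]'

```text
time: 15.23
ee_pos: [441.2, 75.7, 359.7]
ee_rot: [[-0.855, 0.519, 0.001], [0.519, 0.855, 0.002], [-0.0, 0.002, -1.0]]
ft_force: [0.3, 0.9, -0.1]
width: 0.998
finger_force: 0.0
```

```bash
python3 - <<'E'
from h import *
s=ctrl.get_state();print(s["ee_pos"])
c=cam("wrist");cv2.imwrite("pics/w4.png",c["pixels"][:,:,::-1])
print("pot",circ(c,(442,76),48,30), circ(c,(442,76),48,30,12))
print("tt",circ(c,(609.5,184),25,65))
c=cam("top")
for n,xy,h in(("char",(609,184),80),("brick",(609,184),55)):print(n,blob(c,proj(c,[*xy,h]),h,25))
c=dict(np.load("top0.npz"));print("pot top",circ(c,(442,76),48,30,15),"dish",circ(c,(579,377),26,26,10))
E
```

```text
[441.20479059  75.73625884 359.73832098]
pot (array([440.4,  75.8]), 197, 196) (array([440.2,  75.9]), 201, 200)
tt (array([608.6, 182.1]), 416, 154)
char {'c': (610.5, 184.6), 'size': (69.8, 41.1), 'ang': np.float64(-0.549), 'circ': [610.1, 184.0], 'z': 80.7, 'n': 351}
brick {'c': (610.1, 184.2), 'size': (89.8, 55.9), 'ang': np.float64(-0.542), 'circ': [611.0, 185.0], 'z': 56.1, 'n': 215}
pot top (array([442.2,  76.8]), 56, 21) dish (array([579.4, 377.3]), 49, 29)
```

View pics/w4.png

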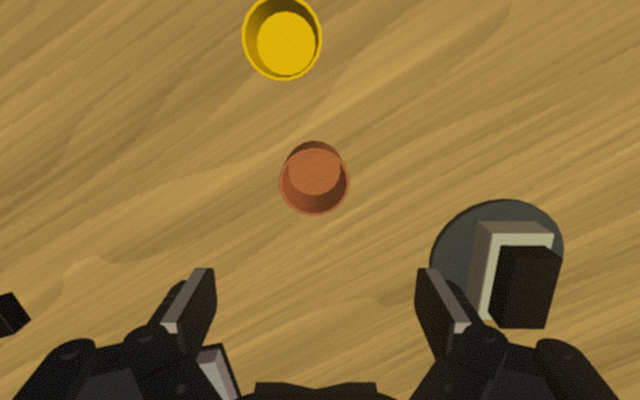

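The wrist view shows the pot at (314,180), the yellow one clear at (282,40), and charcoal on brick on turntable at (510,270), well stacked.

Emit:
send_rows --series '[0, 0.02, -0.6, 0, 0, 0, 0, 0, -0.8, 0, 0, 0, 0, 0, -0.9, 0, 0, 0, 0, 0, -0.9, 0, 0, 0, 0, 0, -0.7, 0, 0, 0, 0, 0, -0.5, 0, 0, 0, 0, 0, 0, 0, 0, 0, 0, 0, 0, 0, 0, 0]'

```text
time: 16.0
ee_pos: [441.7, 76.8, 226.3]
ee_rot: [[-0.855, 0.519, -0.002], [0.519, 0.855, -0.002], [0.0, -0.003, -1.0]]
ft_force: [0.4, 0.2, 0.8]
width: 0.998
finger_force: 0.0
```

Emit:
send_rows --series '[-0.02, -0.02, -0.5, 0, 0, 0, 0, 0, -0.5, 0, 0, 0, 0, 0, -0.3, 0, 0, 0, 0, 0, -0.14, 0, 0, 0, 0, 0, 0, 0, 0, 0, 0, 0, 0, 0, 0, 0]'

```text
time: 16.5
ee_pos: [441.1, 76.1, 184.2]
ee_rot: [[-0.855, 0.519, 0.001], [0.519, 0.855, 0.0], [-0.0, 0.0, -1.0]]
ft_force: [0.2, 0.1, 0.1]
width: 1.004
finger_force: 0.0
```

Emit:
send_rows --series '[0, 0, 0, 0, 0, 0, 0, 0, 0, 0, 0, 0, 0, 0, 0, 0, 0, 0, 0, 0, 0, 0, 0, 0, 0, 0, 0, 0, 0, 0, 0, 0, 0, 0, 0, 0, 0, 0, 0, 0, 0, 0]' --jaw 255

```text
time: 17.08
ee_pos: [441.0, 76.0, 184.8]
ee_rot: [[-0.855, 0.519, 0.001], [0.519, 0.855, 0.001], [-0.0, 0.001, -1.0]]
ft_force: [-4.1, -0.7, 12.1]
width: 0.689
finger_force: 61.5
```

Emit:
send_rows --series '[0, 0, 0.3, 0, 0, 0, 0, 0, 0.6, 0, 0, 0, 0, 0, 0.8, 0, 0, 0, 0.4, -0.2, 0.6, 0, 0, 0, 0.8, -0.4, 0, 0, 0, 0, 1, -0.4, 0, 0, 0, 0, 1, -0.4, 0, 0, 0, 0, 1, -0.4, 0, 0, 0, 0]'

```text
time: 17.75
ee_pos: [567.8, 21.8, 253.3]
ee_rot: [[-0.855, 0.518, 0.0], [0.518, 0.855, 0.001], [-0.0, 0.001, -1.0]]
ft_force: [-0.2, -0.4, -1.3]
width: 0.689
finger_force: 64.7
```

Emit:
send_rows --series '[0.7, -0.4, -0.4, 0, 0, 0, 0.33, -0.17, -0.6, 0, 0, 0, 0, 0, -0.6, 0, 0, 0, 0, 0, -0.3, 0, 0, 0, 0, 0, 0, 0, 0, 0, 0, 0, 0, 0, 0, 0, 0, 0, 0, 0, 0, 0]'

```text
time: 18.33
ee_pos: [597.7, 5.3, 196.9]
ee_rot: [[-0.855, 0.518, 0.001], [0.518, 0.855, 0.0], [-0.001, 0.001, -1.0]]
ft_force: [1.4, -0.3, -1.2]
width: 0.685
finger_force: 64.7
```

Emit:
send_rows --series '[0.01, -0.01, -0.2, 0, 0, 0, 0, 0, -0.12, 0, 0, 0, 0, 0, -0.06, 0, 0, 0, 0, 0, -0.03, 0, 0, 0, 0, 0, 0, 0, 0, 0, 0, 0, 0, 0, 0, 0]'

```text
time: 18.83
ee_pos: [597.9, 4.8, 184.9]
ee_rot: [[-0.855, 0.519, 0.0], [0.519, 0.855, 0.001], [0.0, 0.001, -1.0]]
ft_force: [-7.1, 1.0, 13.6]
width: 0.686
finger_force: 65.9
```

Emit:
send_rows --series '[0, 0, 0, 0, 0, 0, 0, 0, 0, 0, 0, 0, 0, 0, 0, 0, 0, 0, 0, 0, 0, 0, 0, 0, 0, 0, 0, 0, 0, 0, 0, 0, 0, 0, 0, 0]' --jaw 0

```text
time: 19.33
ee_pos: [597.8, 4.6, 183.2]
ee_rot: [[-0.855, 0.519, -0.0], [0.519, 0.855, -0.0], [0.0, -0.0, -1.0]]
ft_force: [-0.5, 0.3, 0.5]
width: 0.997
finger_force: 0.0
```

Emit:
send_rows --series '[0, 0, 0.3, 0, 0, 0, 0, 0, 0.6, 0, 0, 0, 0, 0, 0.9, 0, 0, 0, 0, 0, 1, 0, 0, 0, 0, 0, 1, 0, 0, 0, 0, 0, 1, 0, 0, 0, 0, 0.5, 0.8, 0, 0, 0.5, 0, 1, 0.3, 0, 0, 0.5]'

```text
time: 20.0
ee_pos: [598.5, 44.7, 365.9]
ee_rot: [[-0.894, 0.448, 0.007], [0.448, 0.894, -0.001], [-0.007, 0.002, -1.0]]
ft_force: [1.3, -0.5, -0.8]
width: 1.0
finger_force: 0.0
```

Emit:
send_rows --series '[0, 1, 0, 0, 0, 0.6, 0, 1, 0, 0, 0, 0.6, 0, 1, 0, 0, 0, 0.6, -0.2, 1, 0, 0, 0, 0.6, -0.2, 1, 0, 0, 0, 0.6, -0.2, 1, 0, 0, 0, 0.6, 0, 1, 0, 0, 0, 0.6, 0, 1, 0, 0, 0, 0.3]'

```text
time: 20.67
ee_pos: [579.3, 290.9, 361.3]
ee_rot: [[-0.998, 0.063, 0.0], [0.063, 0.998, 0.0], [-0.0, 0.0, -1.0]]
ft_force: [1.1, 1.1, 0.5]
width: 1.001
finger_force: 0.0
```

Emit:
send_rows --series '[0, 1, 0, 0, 0, 0, 0, 1, 0, 0, 0, 0, 0, 0.6, 0, 0, 0, 0, 0, 0.3, 0, 0, 0, 0, 0, 0, 0, 0, 0, 0, 0, 0, 0, 0, 0, 0]'

```text
time: 21.17
ee_pos: [580.2, 375.6, 360.4]
ee_rot: [[-0.998, 0.066, 0.0], [0.066, 0.998, -0.001], [-0.0, -0.001, -1.0]]
ft_force: [-0.3, -1.3, 0.1]
width: 1.0
finger_force: 0.0
```

```bash
python3 - <<'E'
from h import *
s=ctrl.get_state();print(s["ee_pos"],np.round(s["joints"],2),np.arctan2(s["ee_rot"][1][1],s["ee_rot"][0][1]))
c=cam("wrist");cv2.imwrite("pics/w5.png",c["pixels"][:,:,::-1])
print("dish",circ(c,(579,377),26,26))
c=cam("top");cv2.imwrite("pics/t5.png",c["pixels"][:,:,::-1])
print("pot top",circ(c,(598,5),48,30,15),"tt",circ(c,(609.5,184),25,65)); print(blob(c,proj(c,[587,-174,28]),28,25))
E
```

```text
[580.16701693 375.61484156 360.41515484] [-0.89  0.58  0.43  1.24 -0.23  1.37  1.03] 1.5045800710715007
dish (array([577.8, 377.1]), 158, 158)
pot top (array([598.4,   6.3]), 57, 34) tt (array([610.7, 184.2]), 126, 56)
{'c': (587.8, -174.3), 'size': (80.3, 80.1), 'ang': np.float64(-0.346), 'circ': [588.7, -174.1], 'z': 28.7, 'n': 728}
```

View pics/w5.png

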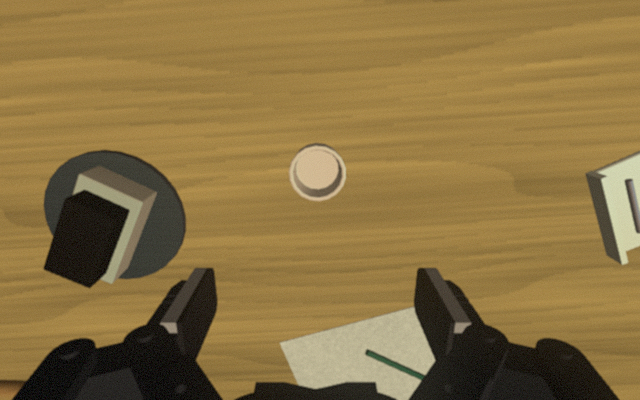

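The wrist view shows the dish at (318,172), clear of everything; the stack on the turntable is at (110,215).

Emit:
send_rows --series '[-0.05, 0.05, -0.6, 0, 0, 0, 0, 0, -0.9, 0, 0, 0, 0, 0, -1, 0, 0, 0, 0, 0, -0.9, 0, 0, 0, 0, 0, -0.7, 0, 0, 0, 0, 0, -0.5, 0, 0, 0, 0, 0, 0, 0, 0, 0, 0, 0, 0, 0, 0, 0]'

```text
time: 21.93
ee_pos: [578.8, 376.4, 222.2]
ee_rot: [[-0.998, 0.068, -0.001], [0.068, 0.998, -0.001], [0.001, -0.001, -1.0]]
ft_force: [0.2, -0.6, -0.0]
width: 1.0
finger_force: 0.0
```

Emit:
send_rows --series '[0, 0.03, -0.5, 0, 0, 0, 0, 0, -0.5, 0, 0, 0, 0, 0, -0.3, 0, 0, 0, 0, 0, -0.17, 0, 0, 0, 0, 0, 0, 0, 0, 0, 0, 0, 0, 0, 0, 0]'

```text
time: 22.43
ee_pos: [578.6, 379.0, 178.7]
ee_rot: [[-0.998, 0.066, 0.0], [0.066, 0.998, 0.0], [-0.0, 0.0, -1.0]]
ft_force: [0.2, 0.0, -0.7]
width: 1.0
finger_force: 0.0
```

Emit:
send_rows --series '[0, 0, 0, 0, 0, 0, 0, 0, 0, 0, 0, 0, 0, 0, 0, 0, 0, 0, 0, 0, 0, 0, 0, 0, 0, 0, 0, 0, 0, 0, 0, 0, 0, 0, 0, 0, 0, 0, 0, 0, 0, 0]' --jaw 255

```text
time: 23.02
ee_pos: [578.8, 379.2, 179.5]
ee_rot: [[-0.998, 0.065, 0.002], [0.066, 0.998, 0.001], [-0.002, 0.001, -1.0]]
ft_force: [-0.2, -0.6, 6.8]
width: 0.565
finger_force: 62.4
```

Emit:
send_rows --series '[0, 0, 0.3, 0, 0, 0, 0, 0, 0.6, 0, 0, 0, 0, 0, 0.9, 0, 0, 0, 0, 0, 1, 0, 0, 0, 0, 0, 0.9, 0, 0, 0, 0.4, -0.4, 0.5, 0, 0, 0, 0.6, -0.8, 0, 0, 0, 0, 0.6, -1, 0, 0, 0, 0]'

```text
time: 23.68
ee_pos: [625.9, 315.5, 306.4]
ee_rot: [[-0.998, 0.06, 0.002], [0.06, 0.998, 0.003], [-0.002, 0.003, -1.0]]
ft_force: [0.4, -0.1, -1.3]
width: 0.569
finger_force: 62.1
```

Emit:
send_rows --series '[0.6, -1, 0, 0, 0, 0, 0.6, -1, 0, 0, 0, 0, 0.5, -1, 0, 0, 0, 0, 0, -1, 0, 0, 0, 0, 0, -1, 0, 0, 0, 0, 0, -1, 0, 0, 0, 0, 0, -1, 0, 0, 0, 0, 0, -1, 0, 0, 0, 0]'

```text
time: 24.35
ee_pos: [677.1, 71.6, 304.5]
ee_rot: [[-0.998, 0.066, -0.0], [0.066, 0.998, 0.0], [0.0, -0.0, -1.0]]
ft_force: [0.2, -0.4, -0.5]
width: 0.565
finger_force: 62.1
```

Emit:
send_rows --series '[0, -1, 0, 0, 0, 0, 0, -0.7, 0, 0, 0, 0, 0, -0.4, 0, 0, 0, 0, 0, -0.3, 0, 0, 0, 0, 0, 0, 0, 0, 0, 0, 0, 0, 0, 0, 0, 0]'

```text
time: 24.85
ee_pos: [677.5, 2.2, 304.1]
ee_rot: [[-0.998, 0.065, -0.0], [0.065, 0.998, 0.001], [0.0, 0.001, -1.0]]
ft_force: [0.2, -0.3, -0.6]
width: 0.568
finger_force: 62.1
```

```bash
python3 - <<'E'
from h import *
s=ctrl.get_state();c=cam("wrist");cv2.imwrite("pics/w6.png",c["pixels"][:,:,::-1]);print(s["ee_pos"])
print("pot",circ(c,(598,5),48,30)); print("anvil",blob(c,proj(c,[587,-174,28]),28,300)); print("tt",circ(c,(609.5,184),25,65))
L=(points(c)-s["ee_pos"])@np.array(s["ee_rot"])
m=(c["z_map"]>0)&(abs(L[...,2]-153)<4)&(np.hypot(L[...,0],L[...,1])<32)
print("dish rim x max",np.percentile(L[m][:,0],[99]),np.median(L[m][:,2]),m.sum())
E
```

```text
[677.47121158   2.20522888 304.13371573]
pot (array([597.9,   4.9]), 278, 278)
anvil {'c': (589.6, -167.5), 'size': (80.0, 70.9), 'ang': np.float64(-0.337), 'circ': [589.5, -168.1], 'z': 28.7, 'n': 13001}
tt (array([608.8, 182.3]), 530, 236)
dish rim x max [25.71165605] 153.2835729656964 4314
```

View pics/w6.png

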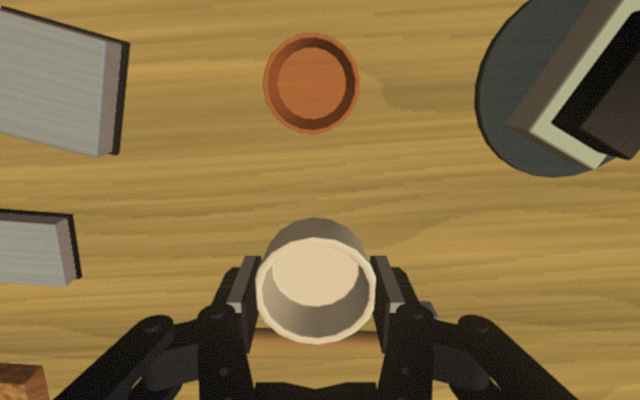

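The wrist view shows the pot at (312,83) directly behind the held dish (316,290). The hammer handle and small block are clear.

Emit:
send_rows --series '[0.04, -0.08, -0.6, 0, 0, 0, 0, 0, -0.9, 0, 0, 0, 0, 0, -0.9, 0, 0, 0, 0, 0, -0.7, 0, 0, 0, 0, 0, -0.4, 0, 0, 0, 0, 0, -0.2, 0, 0, 0, 0, 0, 0, 0, 0, 0, 0, 0, 0, 0, 0, 0]'

```text
time: 25.57
ee_pos: [679.1, -0.8, 194.1]
ee_rot: [[-0.998, 0.065, 0.001], [0.065, 0.998, 0.0], [-0.001, 0.0, -1.0]]
ft_force: [0.6, -0.1, -0.7]
width: 0.567
finger_force: 62.1
```

Emit:
send_rows --series '[-0.01, 0.02, -0.25, 0, 0, 0, 0, 0, -0.13, 0, 0, 0, 0, 0, -0.08, 0, 0, 0, 0, 0, -0.03, 0, 0, 0, 0, 0, 0, 0, 0, 0, 0, 0, 0, 0, 0, 0]'

```text
time: 26.07
ee_pos: [678.3, -0.7, 179.5]
ee_rot: [[-0.998, 0.066, 0.0], [0.066, 0.998, 0.0], [-0.0, 0.001, -1.0]]
ft_force: [-4.3, 1.5, 4.0]
width: 0.57
finger_force: 62.7
```

Contact. Release, rise, and back off to check.

Emit:
send_rows --series '[0, 0, 0, 0, 0, 0, 0, 0, 0, 0, 0, 0, 0, 0, 0, 0, 0, 0, 0, 0, 0, 0, 0, 0, 0, 0, 0, 0, 0, 0, 0, 0, 0, 0, 0, 0]' --jaw 0

```text
time: 26.57
ee_pos: [678.3, -0.8, 178.4]
ee_rot: [[-0.998, 0.066, -0.0], [0.066, 0.998, -0.0], [0.0, -0.0, -1.0]]
ft_force: [1.0, 0.6, 0.0]
width: 0.998
finger_force: 0.0
```

Emit:
send_rows --series '[0, 0, 0.3, 0, 0, 0, 0, 0, 0.6, 0, 0, 0, 0, 0, 0.9, 0, 0, 0, 0, 0, 1, 0, 0, 0, 0, 0, 1, 0, 0, 0, 0, 0, 1, 0, 0, 0, 0, 0, 0.8, 0, 0, 0, 0, 0, 0, 0, 0, 0]'

```text
time: 27.23
ee_pos: [679.3, -1.5, 354.1]
ee_rot: [[-0.998, 0.066, 0.01], [0.066, 0.998, 0.0], [-0.01, 0.001, -1.0]]
ft_force: [1.0, -0.5, 0.9]
width: 1.0
finger_force: 0.0
```

```bash
python3 - <<'E'
from h import *
s=ctrl.get_state();c=cam("wrist");cv2.imwrite("pics/w7.png",c["pixels"][:,:,::-1]);print(s["ee_pos"],s["width"])
print("pot",circ(c,(598,5),48,30),"dish",circ(c,(678.5,0),26,26))
c=cam("scene");cv2.imwrite("pics/s7.png",c["pixels"][:,:,::-1])
for n,xy,h in(("char",(609,184),80),("brick",(609,184),55),("spare",(402,-298),25)):print(n,blob(c,proj(c,[*xy,h]),h,35))
E
```

```text
[679.30412542  -1.45705808 354.07839098] 0.9996015538193503
pot (array([597.9,   5. ]), 231, 230) dish (array([ 6.778e+02, -5.000e-01]), 162, 160)
char {'c': (614.0, 181.3), 'size': (78.5, 39.8), 'ang': np.float64(-0.55), 'circ': [614.3, 182.0], 'z': 81.0, 'n': 336}
brick {'c': (613.8, 180.9), 'size': (99.0, 54.6), 'ang': np.float64(-0.546), 'circ': [613.7, 180.8], 'z': 55.8, 'n': 259}
spare {'c': (406.0, -301.6), 'size': (49.8, 40.9), 'ang': np.float64(-0.215), 'circ': [404.0, -302.4], 'z': 25.8, 'n': 195}
```

View pics/s7.png

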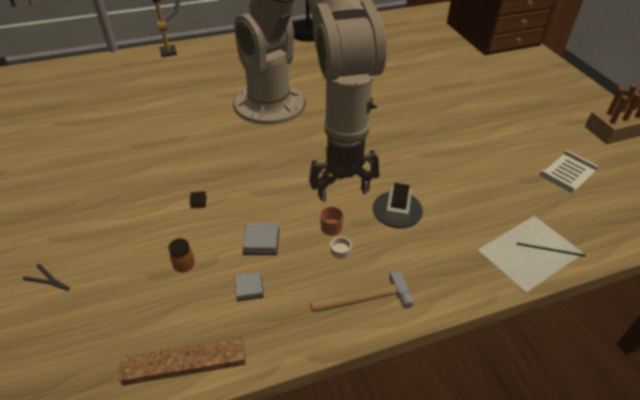

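The scene view shows the stack at (400,203), the pot at (331,221) and the dish at (341,246). The jar and the spare have not moved, and the gripper is empty and clear. Pot to dish is 80.1 mm centre to centre, so the gap is about 24 mm.

```bash
python3 -c "
from bench import ticket
print(ticket.close_job())"
```

```text
the job is handed in; nothing more can be done
None
```

The job is done in the order asked and handed in at about 27 s: brick on the turntable, charcoal on the brick, pot midway to the large bench block (within about 1 mm), dish straight behind it with a gap of about 24 mm, everything released.

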